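Fit the flask cradle to the vortex mixer and hold a round flask down on it

ROBOT

A 6-joint arm with a two-finger parallel gripper is mounted at the origin on the work surface. World frame = base frame: x ahead of the robot, y to its left, z up, the work surface at z = 0. Lengths are in mm, angles in rad, forces in N, time in s.
With the tool pointing down it reaches from about 300 to 1000 mm from the base axis. Payload 5.1 kg.
Tool frame: the origin (TCP) lies at the centre of the arm's flange, where the gripper is bolted on; the fingertips stand 190 mm ahead of it and the grasp point (between the pads) lies 171 mm ahead of it; x points along the fingers, y is the direction in which the jaws open and shut, and the axes are right-handed (so a half turn about x gives the same grasp; the last joint's range is limited). The gripper opens to 95 mm and grips with 3 to 60 N. Pads are 20 mm wide; open, the fingers measure 119 mm over their backs; the gripper's body (75 mm by 180 mm) begins 59 mm behind the grasp point.
Start: joints at [1.177, 0.124, 1.65, -0, 1.367, -0.083], TCP at [198.805, 618.84, 404.756] pointing down, gripper open.
Joint ranges: [-2.61, 2.61], [-1.02, 2.33], [0.03, 2.71], [-1.35, 4.49], [0.32, 2.68], [-2.91, 2.91]. Speed limits (rad/s): [2.57, 2.57, 3.14, 3.14, 3.14, 3.14].

INTERFACE

Orientations are given as a unit quaternion [x, y, z, w].
In Python, from station import bot gives the robot as it stands. The module is installed in compiled form; this text tells all that it offers.
- The arm moves only by the shell command python3 -m crank 'ROWS' [FORCE]. ROWS is JSON, a list of rows, each a list of 7 numbers: the finger opening in mm, from 0 to 95.1, then the shift along the tool's x, y, z in mm, then the turn, a rotation vector about the tool's x, y, z in rad. In form: [[claw, dx, dy, dz, wx, wy, wz], ...]. A call has 1 to 5 rows; each row is the pose to reach, as a shift and turn from the pose commanded when the call began, along the tool's axes at that moment; what a row does not reach only later rows make up. A row lasts 1/8 s, in which the tool goes at most 62.5 mm and 10.7 degrees, less where a joint would pass 70% of its speed; a pose out of reach is approached as far as the arm can. A call with a gripper value outside its range is refused whole. The fingers move at their own pace and stop on an object; FORCE is the grip in N (left out, the last holds). Time passes only in rows, so rows that repeat a pose let the fingers close. It gives the time, the measured TCP pose, the force and the opening at its end, in the units of the state.
- bot.get_state(): the state, without advancing time (a new reading comes with each control period).
- bot.grab_frame(name): name is "side" or "top" or "wrist"; returns a dict with "pixels" (400x640x3 uint8, red, green, blue), "z_map" (400x640 float32, mm along the optical axis (not along the pixel's ray), 0 where there is no reading), "mtx" (3x3 intrinsics, pixels), "k1" (the pictures are not rectified: a ray, as slopes to the right and down, at radius r is drawn at 1 + k1 r^2 times it, then the intrinsics apply), "R" (3x3) and "t" (3): a world point X has camera coordinates R X + t. Camera axes: x right, y down, z forward; pixel columns grow to the right and rows downward; lengths in mm; the calibration is good to about 2 mm. A picture is of the moment at which its call begins.
- bot.close_job(): hands the job in, once; it reports no verdict.
The state is a dict: "time": time; "joint_positions": joint angles; "joint_vel": joint speeds; "effort": joint torques, N m; "tcp_pos": TCP position; "ee_rot": TCP orientation; "contact_force": force on the tool from outside, world axes, zero at the start; "wrist_torque": the same for the moment, N m; "opening": finger opening in mm.
Only numpy, scipy, OpenCV 4.12 (cv2) and the standard library are available. Lean on these libraries where they do the work, as an engineer would, in place of code of your own. Each camera call takes 0.05 s, during which the arm holds its last target. There are 200 camera calls.

TASK

Get the vortex mixer ready for the round flask: take the flask cradle (the wide rubber ring on a stub shaft) out of the accessory stand, put its shaft down into the hole in the mixer's drive plate until its shoulder sits fully home, and let go of it. Then take the stoppered round-bottomed flask out of its cork ring, set it upright in the cradle and press it down until the sprung drive plate has gone down nearly all its travel. Finish while still gripping the flask and holding it pressed down there, and leave everything else standing where it is.

Things in the scene. Friction and masses are not known exactly. Their poses are not given: they have to be found in the camera images.
- drive (a joint): sprung drive plate of the white vortex mixer, a 52 mm aluminium disc with a central hole, 10 mm proud of the housing. Value 0 at rest, growing as it is pushed straight down, stop at 0.008 m. Springs back up by itself: about 7 N starts it moving, 12 N holds it at the stop (plate, cradle and flask, about 3 N together, help). It does not turn
- drive_hole (a point): centre of the drive plate's hole, on its top face, 120 mm above the bench at rest; moves down with the plate. Through hole 14 mm wide in a plate 22 mm thick, free space below. z up. The mixer stands fast; housing 170 x 135 mm, 110 mm high, round on top, front panel to -x of this point's frame
- cradle_ring (a point): flask cradle, about 85 g: middle of its rubber ring, on the axis, z up. Ring 58 mm outside (grip there), 44 inside, 18 tall, on four struts from a shoulder 34 mm wide. From here the ring's top is 9 mm up, the shoulder's underside 27 mm down, the shaft's end 53 mm down. Shaft 12 mm thick, 26 long, last 6 mm tapered. Starts upright in one of the stand's two holes, shoulder on its top
- cradle_foot (a point): flask cradle: centre of the shoulder's underside, where the shaft begins; lies on the drive plate's top face, at its hole, when the cradle is fully home
- stand: white accessory stand, a fixed block 74 (x) x 172 (y) x 40 mm high, origin at the centre of its underside; two 15 mm holes 34 mm deep at y = -48 and +48 mm in its frame hold the cradle and the small tube cup, either way round
- flask_neck (a point): stoppered round-bottomed amber flask, 130 mm tall, about 140 g: middle of the neck, on the axis, 86 mm above its lowest point, z up. Neck 26 mm thick and free for 18 mm above and 20 mm below this point; above that a 30 mm collar and stopper, top 44 mm above this point. Starts upright in the cork ring
- flask_bulb (a point): round flask: centre of its bulb, a ball 64 mm in diameter, 54 mm below the neck point. It rests 32 mm above the middle of the cradle's ring when it sits in the cradle
- cork_ring: loose cork ring that the round flask stands in, 88 mm outside, 44 mm inside, 28 mm high, origin at the centre of its underside; the flask's lowest point is 19 mm above the bench in it
- tube_head: bystander: small rubber tube cup, 35 mm wide, 36 mm tall over its shoulder, on the same shaft, in the other hole of the stand; origin at the centre of its shoulder's underside
- conical_flask: bystander: stoppered conical amber flask, 66 mm wide at the foot, 113 mm tall, origin at the centre of its underside
- reagent_bottle: bystander: clear glass bottle with a screw cap, 70 mm wide, 137 mm tall, origin at the centre of its underside
- wash_bottle: bystander: white wash bottle with a bent spout, 76 mm wide, 200 mm tall, origin at the centre of its underside
- tube_rack: bystander: rack of capped tubes, 70 x 200 mm (long side along its y), 100 mm tall, origin at the centre of its underside
- pipette: bystander: pipette lying on the bench along its own y, 240 mm long, 25 mm high, origin under its middle
- tip_box: bystander: open box of pipette tips, 82 x 120 mm, 55 mm tall, origin at the centre of its underside
Things that resemble listed ones, but are neither listed nor needed, are in the scene too. Leave any red look-alike of the part that bears cradle_ring alone.

How it is judged (in metres and radians):
On the way, in this order (a step that is already met when the one before it is completed fails the run):
1. the cradle's shaft is in the drive plate's hole, its shoulder home on the plate, and the fingers are off it (horizontal distance between cradle_foot and drive_hole below 0.004 m and z of cradle_foot in the frame of drive_hole between -0.003 and 0.003 m and angle between cradle_foot's own z axis and vertical below 0.1 rad and contact force between the fingers and cradle below 0.2 N), for 0.3 s.
2. the round flask sits in the cradle (horizontal distance between flask_bulb and cradle_ring below 0.006 m and z of flask_bulb in the frame of cradle_ring between 0.024 and 0.037 m), for 0.1 s.
At the end, for the whole second after the job is handed in: Cradle home in the drive plate (4 mm off axis, 3 mm off the plate, 0.1 rad at most); bulb in the ring within 6 mm, neck upright within 0.15 rad; the fingers hold the flask at rest with the plate down over 5 of 8 mm, flask on cradle over 4 N, robot touching neither cradle nor mixer (all of step 2 and value of joint drive above 0.005 m and horizontal distance between cradle_foot and drive_hole below 0.004 m and z of cradle_foot in the frame of drive_hole between -0.003 and 0.003 m and angle between cradle_foot's own z axis and vertical below 0.1 rad and angle between flask_neck's own z axis and vertical below 0.15 rad and contact force between flask and cradle above 4 N and contact force between the fingers and flask above 2 N and contact force between each of the arm, the fingers and cradle below 0.5 N and contact force between the arm and mixer below 0.5 N and linear speed of flask below 0.02 m/s); the arm keeps its last pose, push and grip.
It fails at once if a bystander is shoved more than 40 mm (distance of any of tube_head, conical_flask, reagent_bottle, wash_bottle, tube_rack, pipette, tip_box, cork_ring from where it was at the start of the episode above 0.04 m).
It fails at once if a bystander is knocked over (angle between any of tube_head, conical_flask, reagent_bottle, wash_bottle, tube_rack, pipette, tip_box, cork_ring's own z axis and vertical above 0.5 rad).
It also fails if it takes over 61 s, if anything falls off the work surface, if the arm or the gripper's body presses on something with over 40 N, if the wrist force passes 120 N, or if a joint passes its speed limit or range.

## Working session

There is one attempt and no reset: what is moved stays moved. The work goes in short steps, Python scripts to look and compute and a shell command to move; the robot and the scene stay as the last step left them, time stands still between calls to the robot, and variables do not carry over. Pictures are saved under pics/ and viewed, about 8 in all and at most 12, crops included, and the job is handed in when it is done.

```bash
mkdir -p pics; cat > h.py <<'E'
import numpy as np, cv2
from station import bot
from scipy.spatial.transform import Rotation as Ro
def snap(n,f=None):
    d=bot.grab_frame(n)
    d={k:(np.array(v) if k not in('k1',) else v) for k,v in d.items()}
    if f: cv2.imwrite('pics/'+f,d['pixels'][:,:,::-1]); np.savez('pics/'+f+'.npz',**d)
    return d
def load(f): return {k:v for k,v in np.load('pics/'+f+'.npz').items()}
def rays(d,uv):
    uv=np.asarray(uv,float).reshape(-1,1,2)
    p=cv2.undistortPoints(uv,d['mtx'],np.array([float(d['k1']),0,0,0])).reshape(-1,2)
    return np.c_[p,np.ones(len(p))]
def cen(d): return -d['R'].T@d['t']
def plane(d,uv,z):
    r=rays(d,uv)@d['R']; c=cen(d)
    return c+r*((z-c[2])/r[:,2])[:,None]
def cloud(d,uv):
    uv=np.asarray(uv).reshape(-1,2); z=d['z_map'][uv[:,1],uv[:,0]]
    return (rays(d,uv)*z[:,None]-d['t'])@d['R']
def allcloud(d):
    v,u=np.mgrid[0:400,0:640]; return cloud(d,np.c_[u.ravel(),v.ravel()]).reshape(400,640,3)
def proj(d,X):
    return cv2.projectPoints(np.asarray(X,float).reshape(-1,3),cv2.Rodrigues(d['R'])[0],d['t'],d['mtx'],np.array([float(d['k1']),0,0,0,0]))[0].reshape(-1,2)
E
python3 - <<'E'
from h import *
a=snap('top','top0.png');b=snap('side','side0.png')
for d in(a,b): print(cen(d),d['R'][2],d['k1'],d['mtx'][0,0])
s=bot.get_state();print(s)
E
```

```text
[ 358.21789594  -51.56758682 1784.38258524] [ 0.10359174  0.00871247 -0.99458174] -0.11006951167410035 476.79432885392305
[ 333.54529288 -866.81473489  702.87338227] [ 0.19430308  0.78225681 -0.59187887] -0.050373033667638144 367.42187212607286
{'time': 0.1, 'joint_positions': array([ 1.17739993e+00,  1.24461922e-01,  1.65152190e+00, -1.40628235e-05,
        1.36750874e+00, -8.26044679e-02]), 'joint_vel': array([ 0.001754  , -0.00062601, -0.00383926,  0.00049581, -0.0010332 ,
       -0.00066134]), 'effort': array([ 4.20334027e-04, -4.18881476e+01, -3.61097109e+01,  7.77508342e-02,
        4.60918655e-02, -7.91997013e-05]), 'tcp_pos': array([198.72605091, 618.64699403, 403.60455628]), 'ee_rot': array([ 0.10878486,  0.69873985, -0.11009273,  0.69843258]), 'contact_force': array([0.53764759, 0.70505938, 0.67680003]), 'wrist_torque': array([ 0.01932685,  0.01033712, -0.01820735]), 'opening': 95.05299851326231}
```

View pics/top0.png

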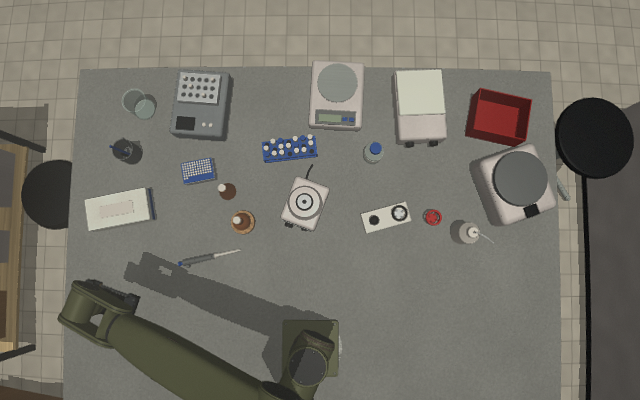

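View pics/side0.png

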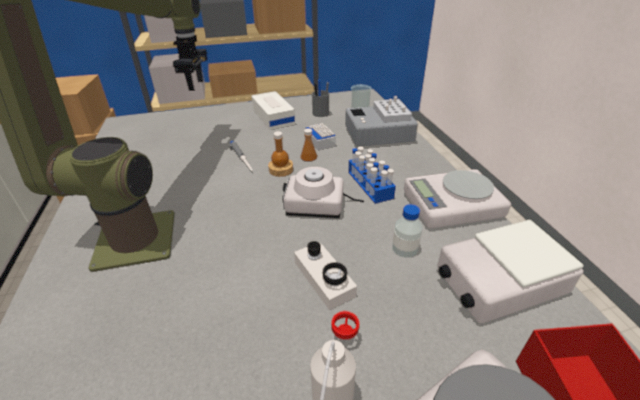

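Candidates for the cradle: black ring on the white stand, top (400,213) / side (335,273). The red ring at top (432,217) / side (345,324) is a look-alike to leave alone, and the small cup is at top (373,219) / side (314,249). Candidates for the flask: the round one in cork, top (242,222) / side (280,158), and the conical one at top (227,190) / side (309,148). The mixer plate is at top (305,201) / side (314,175). I choose the black wide ring and the flask in the cork ring.

```bash
python3 - <<'E'
from h import *
a=load('top0.png');b=load('side0.png')
im=lambda d,x0,x1,y0,y1,s:cv2.resize(d['pixels'][y0:y1,x0:x1,::-1],None,fx=s,fy=s,interpolation=cv2.INTER_CUBIC)
A=im(a,200,450,170,250,3.2);B=im(b,255,375,110,350,2.5)
A2=im(b,255,375,110,230,2.5);B2=im(b,255,375,225,345,2.5)
c=np.zeros((600,800,3),np.uint8);c[:A.shape[0],:A.shape[1]]=A;c[270:570,:300]=A2;c[270:570,320:620]=B2
cv2.imwrite('pics/crop1.png',c)
P=allcloud(a)
def comp(x0,x1,y0,y1,cond):
    m=np.zeros((400,640),bool);m[y0:y1,x0:x1]=1
    m&=cond; v,u=np.nonzero(m);return m.sum(),P[m].mean(0).round(1),np.ptp(P[m],axis=0).round(1),[u.mean(),v.mean()]
px=a['pixels'].astype(int);Z=P[...,2]
print('stand',comp(350,420,195,240,(Z>33)&(Z<47)))
m=np.zeros((400,640),np.uint8);m[195:240,350:420]=((Z>25)&(Z<95))[195:240,350:420]
v,u=np.nonzero(m);X=P[v,u]
print('standrect',cv2.minAreaRect(X[:,:2].astype(np.float32)))
print('ring',comp(385,415,198,232,(Z>60)))
print('cup',comp(360,384,205,232,(Z>60)))
print('plate',comp(280,330,175,230,(Z>114)&(Z<140)))
print('housing',comp(270,340,165,240,(Z>90)&(Z<115)))
m[:]=0;m[165:240,270:340]=((Z>60))[165:240,270:340];v,u=np.nonzero(m);print(cv2.minAreaRect(P[v,u][:,:2].astype(np.float32)))
print('flask top',comp(225,255,205,240,(Z>120)))
print('bulb',comp(225,262,205,240,(Z>35)))
print('cork',comp(225,262,205,240,(Z>18)&(Z<35)))
print('con',comp(213,240,175,205,(Z>20)))
E
```

```text
stand (np.int64(658), array([ 481.7, -270.6,   40.1]), array([115.3, 185. ,  13.9]), [np.float64(384.14589665653494), np.float64(217.6550151975684)])
standrect ((484.0191345214844, -277.0109558105469), (74.52057647705078, 174.30958557128906), 15.876738548278809)
ring (np.int64(106), array([ 492.8, -315.1,  122.2]), array([ 167.9,  297.5, 1724.1]), [np.float64(399.8018867924528), np.float64(212.78301886792454)])
cup (np.int64(61), array([ 465.5, -221.5,  156.1]), array([ 127.1,  195.7, 1724.2]), [np.float64(373.5409836065574), np.float64(219.31147540983608)])
plate (np.int64(228), array([530.4,  20.9, 119. ]), array([102.1, 102.4,  16.6]), [np.float64(303.9780701754386), np.float64(201.60526315789474)])
housing (np.int64(594), array([529.1,  19.2, 107.7]), array([115.4, 114.4,  24.9]), [np.float64(304.57575757575756), np.float64(202.3047138047138)])
((496.3503112792969, 1.5370635986328125), (195.91888427734375, 221.8523712158203), 69.58124542236328)
flask top (np.int64(69), array([455.7, 234.5, 239.6]), array([ 118.5,  320.3, 1660.9]), [np.float64(236.40579710144928), np.float64(219.82608695652175)])
bulb (np.int64(256), array([458.4, 242.6, 114.9]), array([ 143.9,  335.9, 1749.2]), [np.float64(240.6875), np.float64(221.46484375)])
cork (np.int64(187), array([460.2, 247. ,  26.6]), array([82.6, 86.4, 16.5]), [np.float64(243.83957219251337), np.float64(222.52941176470588)])
con (np.int64(210), array([577.8, 312.2,  78.7]), array([ 277.4,  420.2, 1764.3]), [np.float64(224.35714285714286), np.float64(189.04761904761904)])
```

View pics/crop1.png

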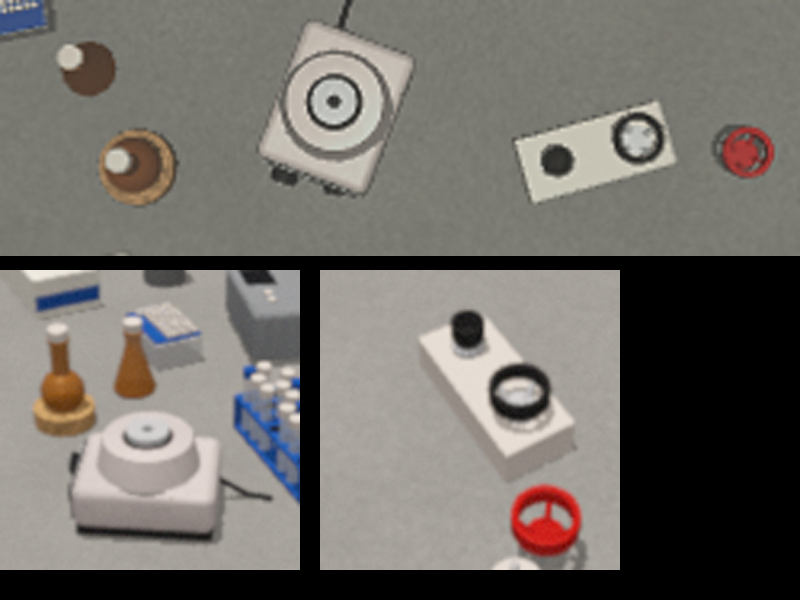

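The crop confirms the choices: black ring at crop (638,137) over the stand with a white struts' shoulder inside, mixer hole at (334,101), round flask stopper at (118,160). Next, positions from rays.

```bash
python3 - <<'E'
from h import *
a=load('top0.png');b=load('side0.png')
def dark(d,x0,x1,y0,y1,th):
    g=d['pixels'].max(2)[y0:y1,x0:x1]; v,u=np.nonzero(g<th); return np.array([u.mean()+x0,v.mean()+y0]),len(u),(np.ptp(u),np.ptp(v)),np.c_[u+x0,v+y0]
for n,d,box,z in [('ring top',a,(388,412,201,225),76),('ring side',b,(318,352,260,288),67),('hole top',a,(301,309,198,206),120),('cup top',a,(364,383,210,229),76)]:
    c,k,p,uv=dark(d,*box,80); e=cv2.minEnclosingCircle(uv.astype(np.float32)) 
    print(n,c,k,p,e,plane(d,c,z)[0].round(1),plane(d,e[0],z)[0].round(1))
# flask stopper: bright low-sat
for n,d,box in [('st top',a,(228,245,210,230)),('st side',b,(268,290,128,142))]:
    x0,x1,y0,y1=box;h=d['pixels'][y0:y1,x0:x1].astype(int)
    m=h.min(2)>150;v,u=np.nonzero(m);c=np.array([u.mean()+x0,v.mean()+y0]);print(n,c,m.sum(),np.ptp(u),np.ptp(v),plane(d,c,149 if 'top' in n else 143).round(1))
    print([ (v_,sorted(u[v==v_]+x0)[0],sorted(u[v==v_]+x0)[-1]) for v_ in set(v)] if 'side' in n else '')
m=(a['pixels'].astype(int)[205:240,225:262]); m=(m[...,0]-m[...,2])>40
v,u=np.nonzero(m);e=cv2.minEnclosingCircle(np.c_[u+225,v+205].astype(np.float32));print('cork',e,plane(a,e[0],20))
s=bot.get_state();M=Ro.from_quat(s['ee_rot']).as_matrix();print(M.round(3))
E
```

```text
ring top [398.72151899 212.67088608] 79 (np.int64(14), np.int64(15)) ((399.0, 212.5), 7.826338291168213) [ 497.5 -318.8   76. ] [ 498.1 -319.8   76. ]
ring side [334.74898785 273.56275304] 247 (np.int64(23), np.int64(21)) ((334.5746154785156, 273.28607177734375), 11.888649940490723) [ 497.6 -321.8   67. ] [ 497.5 -320.9   67. ]
hole top [304. 201.] 9 (np.int64(2), np.int64(2)) ((304.0, 201.0), 1.414313554763794) [532.4  20.8 120. ] [532.4  20.8 120. ]
cup top [373.62686567 219.86567164] 67 (np.int64(9), np.int64(8)) ((373.4772644042969, 219.90908813476562), 4.652530193328857) [ 470.9 -228.2   76. ] [ 470.8 -227.6   76. ]
st top [236.025 219.675] 40 6 6 [[462.7 253.6 149. ]]

st side [279.17619048 134.13333333] 210 21 13 [[466.9 252.9 143. ]]
[(np.int64(0), np.int64(284), np.int64(289)), (np.int64(1), np.int64(268), np.int64(289)), (np.int64(2), np.int64(268), np.int64(289)), (np.int64(3), np.int64(268), np.int64(289)), (np.int64(4), np.int64(268), np.int64(289)), (np.int64(5), np.int64(268), np.int64(289)), (np.int64(6), np.int64(268), np.int64(289)), (np.int64(7), np.int64(268), np.int64(289)), (np.int64(8), np.int64(268), np.int64(289)), (np.int64(9), np.int64(268), np.int64(289)), (np.int64(10), np.int64(268), np.int64(289)), (np.int64(11), np.int64(268), np.int64(289)), (np.int64(12), np.int64(268), np.int64(289)), (np.int64(13), np.int64(268), np.int64(289))]
cork ((242.1385498046875, 221.69276428222656), 11.734837532043457) [[463.62439    254.55897921  20.        ]]
[[-0.001  0.306  0.952]
 [-0.002  0.952 -0.306]
 [-1.    -0.002 -0.   ]]
```

```bash
cat >> h.py <<'E'
def need(gp,yaw):
    """gp: grasp point world mm; yaw (deg) of jaw axis; prints row numbers"""
    s=bot.get_state();M=Ro.from_quat(s['ee_rot']).as_matrix()
    y=np.array([np.cos(np.radians(yaw)),np.sin(np.radians(yaw)),0]);x=np.array([0,0,-1.]);T=np.c_[x,y,np.cross(x,y)]
    tcp=np.array(gp,float)-171*x
    print('t',round(s['time'],2),'grasp',(s['tcp_pos']+171*M[:,0]).round(1),'open',round(s['opening'],1),'F',s['contact_force'].round(1),'jaw',np.degrees(np.arctan2(M[1,1],M[0,1])).round(1),'tilt',M[:2,0].round(3))
    print('NEED',(M.T@(tcp-s['tcp_pos'])).round(1),Ro.from_matrix(M.T@T).as_rotvec().round(3))
E
python3 -m crank '[[95,0,-50,36,0.18,0,0],[95,0,-102,72,0.36,0,0],[95,0,-152,108,0.54,0,0],[95,0,-203,145,0.72,0,0],[95,0,-254,181,0.9,0,0]]'
python3 -c "from h import *
need((498,-320,200),15)"
```

```text
time: 0.72
tcp_pos: [293.3, 320.2, 404.3]
ee_rot: [0.404, 0.58, -0.404, 0.58]
contact_force: [0.9, -0.3, 0.3]
opening: 94.9
t 0.72 grasp [293.3 320.1 233.3] open 94.9 F [ 0.9 -0.3  0.3] jaw 20.3 tilt [ 0. -0.]
NEED [ 33.6 -30.5 671.4] [0.093 0.    0.   ]
```

```bash
python3 -m crank '[[95,0,-3,62,0.09,0,0],[95,0,-6,124,0.09,0,0],[95,0,-8,186,0.09,0,0],[95,0,-11,248,0.09,0,0],[95,0,-14,310,0.09,0,0]]'
python3 -c "from h import *
need((498,-320,200),15)"
```

```text
time: 1.35
tcp_pos: [389.3, 25.0, 404.6]
ee_rot: [0.428, 0.562, -0.428, 0.563]
contact_force: [0.7, -0.1, -0.6]
opening: 95.1
t 1.35 grasp [389.4  25.  233.6] open 95.1 F [ 0.7 -0.1 -0.6] jaw 15.5 tilt [0.001 0.   ]
NEED [ 33.7  12.8 361.5] [ 0.008  0.    -0.001]
```

```bash
python3 -m crank '[[95,0,2,62,0,0,0],[95,0,4,124,0,0,0],[95,0,6,186,0,0,0],[95,0,9,248,0,0,0],[95,0,11,310,0,0,0]]'
python3 -m crank '[[95,20,2,50,0,0,0],[95,33,2,50,0,0,0],[95,33,2,50,0,0,0]]'
python3 -c "from h import *
need((498,-320,67),15)
d=snap('wrist','w1.png');print(cen(d),d['R'][2]);print(proj(d,[[498,-320,76],[471,-228,76],[498,-320,40]]))"
```

```text
time: 1.98
tcp_pos: [482.8, -271.0, 404.2]
ee_rot: [0.428, 0.563, -0.428, 0.562]
contact_force: [0.9, 1.6, -0.1]
opening: 95.1
time: 2.35
tcp_pos: [497.4, -315.9, 369.4]
ee_rot: [0.428, 0.564, -0.428, 0.561]
contact_force: [0.5, 1.4, 0.5]
opening: 95.0
t 2.35 grasp [ 496.8 -315.4  198.4] open 95.0 F [0.5 1.4 0.5] jaw 15.5 tilt [-0.004  0.003]
NEED [131.4  -0.2   4.6] [ 0.008 -0.004  0.003]
[ 479.85124881 -252.48054037  350.16957495] [ 0.05878743 -0.22284002 -0.97308086]
[[316.61706009 205.78851224]
 [314.93623319 101.45613191]
 [316.67879166 197.56176776]]
```

View pics/w1.png

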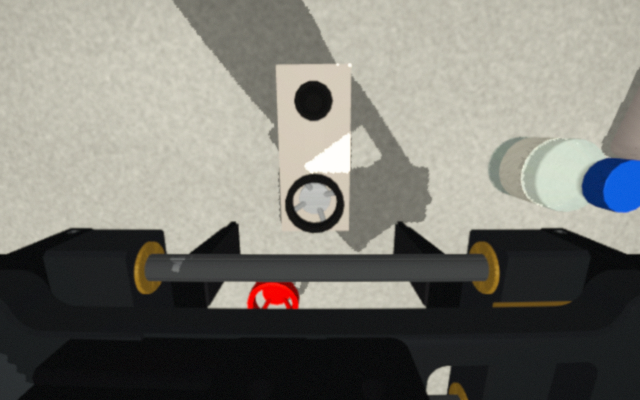

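The wrist view shows the black ring centred at about (314,203), the cup at (313,100), and the red look-alike behind at (273,296). Predicted ring position was (317,206), so they agree. Refining.

```bash
python3 - <<'E'
from h import *
d=load('w1.png')
g=d['pixels'].max(2)
for n,(x0,x1,y0,y1) in dict(ring=(275,350,165,236),cup=(285,340,75,125)).items():
    m=(g[y0:y1,x0:x1]<60).astype(np.uint8)
    c=max(cv2.findContours(m,cv2.RETR_EXTERNAL,cv2.CHAIN_APPROX_NONE)[0],key=len)
    e=cv2.fitEllipse(c);uv=np.array(e[0])+[x0,y0]
    W=plane(d,c.reshape(-1,2)+[x0,y0],76)
    print(n,uv,e[1],[plane(d,uv,z)[0].round(1) for z in(76,67)],np.ptp(W,axis=0).round(1))
E
```

```text
ring [314.16675568 203.10875702] (56.37651062011719, 56.7344856262207) [array([ 495. , -318.1,   76. ]), array([ 495.5, -320.2,   67. ])] [54.8 56.8  0. ]
cup [312.87965584 100.30416107] (35.482994079589844, 37.362552642822266) [array([ 469. , -227.5,   76. ]), array([ 468.6, -226.7,   67. ])] [32.1 32.6  0. ]
```

```bash
python3 -m crank '[[95,0,-2,4,0.008,-0.004,0.003],[95,50,-2,4,0.008,-0.004,0.003],[95,100,-2,4,0.008,-0.004,0.003],[95,129,-2,4,0.008,-0.004,0.003],[95,129,-2,4,0.008,-0.004,0.003]]'
python3 -c "from h import *
need((495.5,-319,69),15)"
```

```text
time: 3.02
tcp_pos: [496.4, -319.6, 241.0]
ee_rot: [0.43, 0.561, -0.43, 0.562]
contact_force: [-0.1, -0.2, 1.0]
opening: 95.4
t 3.02 grasp [ 496.5 -319.7   70. ] open 95.4 F [-0.1 -0.2  1. ] jaw 15.1 tilt [ 0.001 -0.001]
NEED [ 1.  -0.7 -0.8] [ 0.001  0.001 -0.001]
```

```bash
python3 -m crank '[[60,1,-1,-1,0,0,0],[50,1,-1,-1,0,0,0],[50,1,-1,-1,0,0,0],[50,1,-1,-1,0,0,0],[50,1,-1,-1,0,0,0]]' 20
python3 -m crank '[[50,0,0,0,0,0,0],[50,0,0,0,0,0,0]]' 20
python3 -c "from h import *
need((495.5,-319,69),15)"
```

```text
time: 3.65
tcp_pos: [496.0, -320.3, 242.3]
ee_rot: [0.43, 0.559, -0.43, 0.563]
contact_force: [0.1, 0.4, 1.7]
opening: 56.6
time: 3.9
tcp_pos: [496.0, -320.3, 242.3]
ee_rot: [0.43, 0.559, -0.43, 0.563]
contact_force: [-1.4, 1.1, 5.1]
opening: 56.3
t 3.9 grasp [ 496.7 -320.9   71.3] open 56.3 F [-1.4  1.1  5.1] jaw 15.0 tilt [ 0.004 -0.003]
NEED [ 2.3 -0.2 -1.4] [ 0.     0.004 -0.003]
```

```bash
python3 -m crank '[[50,-20,0,0,0,0,0],[50,-60,0,0,0,0,0],[50,-110,0,0,0,0,0],[50,-135,0,0,0,0,0],[50,-135,0,0,0,0,0]]' 20
python3 -c "from h import *
need((532,-20,205),15)"
```

```text
time: 4.53
tcp_pos: [495.8, -320.0, 380.5]
ee_rot: [0.43, 0.557, -0.43, 0.565]
contact_force: [1.1, -0.1, -1.2]
opening: 56.3
t 4.53 grasp [ 497.3 -321.2  209.5] open 56.3 F [ 1.1 -0.1 -1.2] jaw 15.0 tilt [ 0.009 -0.007]
NEED [   2.8  112.7 -280.4] [ 0.     0.009 -0.007]
```

```bash
python3 -m crank '[[50,0,23,-56,0,0.009,-0.007],[50,0,46,-112,0,0.009,-0.007],[50,0,69,-168,0,0.009,-0.007],[50,1,92,-225,0,0.009,-0.007],[50,3,112,-275,0,0.009,-0.007]]' 20
python3 -m crank '[[50,0,0,-5,0,0,0],[50,0,0,-5,0,0,0],[50,0,0,-5,0,0,0]]' 20
python3 -c "from h import *
need((532,21,205),15)
d=snap('wrist','w2.png');b=snap('side','s2.png');print(cen(d),d['R'][2],cen(b));print(proj(d,[[532,21,120]]))
c=np.zeros((600,800,3),np.uint8)
c[:400,:640]=d['pixels'][:,:,::-1]
print(proj(b,[[532,-20,205],[532,-20,152],[532,21,120]]))
q=b['pixels'][100:220,260:380,::-1];cv2.imwrite('pics/v2.png',np.hstack([cv2.resize(c[:400,120:520],(400,400)),cv2.resize(q,(400,400),interpolation=cv2.INTER_CUBIC)]))"
```

```text
time: 5.15
tcp_pos: [531.7, -22.9, 371.0]
ee_rot: [0.43, 0.564, -0.431, 0.558]
contact_force: [-0.5, -0.0, -0.7]
opening: 56.5
time: 5.52
tcp_pos: [530.9, -21.4, 372.4]
ee_rot: [0.431, 0.563, -0.431, 0.558]
contact_force: [0.0, -0.4, -0.6]
opening: 56.9
t 5.53 grasp [529.8 -20.8 201.4] open 56.9 F [ 0.  -0.4 -0.6] jaw 14.9 tilt [-0.006  0.004]
NEED [ -3.4  12.  -40.7] [-0.001 -0.005  0.005]
[513.85790152  42.16187656 353.23017825] [ 0.05413253 -0.22287879 -0.97334203] [ 333.54529288 -866.81473489  702.87338227]
[[333.12403992 164.11398118]]
[[316.93625226 154.59630068]
 [317.24973916 171.13390832]
 [314.09923006 173.12958282]]
```

View pics/v2.png

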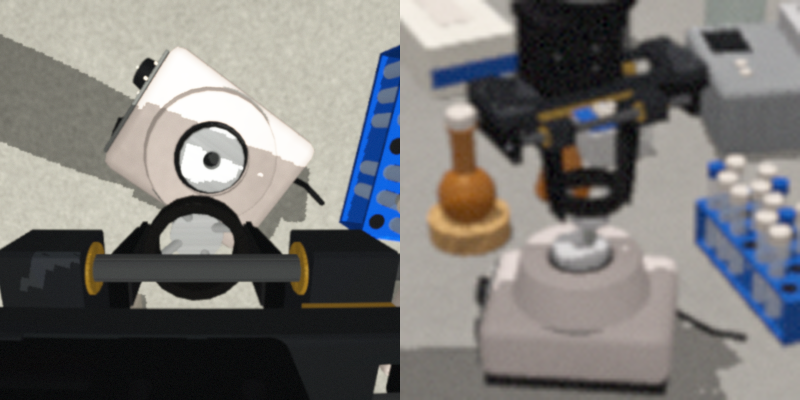

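The wrist half shows the hole near full-frame (331,158), with the ring held level between the fingers. The side half shows the cradle held upright above the plate. Next I measure the hole and the ring in the hand.

```bash
cat > ring.py <<'E'
from h import *
from scipy.optimize import least_squares
def hole(d,guess,z):
    u0,v0=proj(d,[guess])[0].astype(int)
    x0,y0=u0-22,v0-22;g=d['pixels'].max(2)[y0:y0+44,x0:x0+44]
    n,l,st,ce=cv2.connectedComponentsWithStats((g<90).astype(np.uint8))
    ks=[k for k in range(1,n) if 60<st[k,4]<600]; k=min(ks,key=lambda k:np.hypot(*(ce[k]-22)))
    uv=ce[k]+[x0,y0];return uv,st[k],plane(d,uv,z)[0]
def fit(P,r):
    f=least_squares(lambda p:np.hypot(P[:,0]-p[0],P[:,1]-p[1])-r,P[:,:2].mean(0),loss='soft_l1',f_scale=1.);return f.x,np.abs(f.fun).mean()
E
python3 - <<'E'
from ring import *
d=load('w2.png');print(hole(d,[532,21,120],120))
P=allcloud(d)
m=d['pixels'].max(2)<90
m[:,:262]=0;m[:,388:]=0;m[:190]=0;m[253:]=0
v,u=np.nonzero(m)
# inner and outer boundary points of the ring top, rows above the bar
up=[];inn=[]
for c in range(295,345,3):
    col=np.nonzero(d['pixels'][185:253,c].max(1)<70)[0]+185
    # first dark run
    a=col[0];k=a
    while k in col:k+=1
    up.append((c,a-.5));inn.append((c,k-.5))
print(up[::3],inn[::3])
Z=P[197:203,316:326,2];print('ring depth z',P[196:212,322,2].round(1))
s=bot.get_state();zt=204.5-0+7
for z in(207,210,213):
    print(z,fit(plane(d,up,z),29),fit(plane(d,up[2:-2],z),29))
E
```

```text
(array([330.8       , 159.25882353]), array([ 13,  10,  15,  15, 170], dtype=int32), array([529.19643161,  24.21356986, 120.        ]))
[(295, np.float64(200.5)), (304, np.float64(197.5)), (313, np.float64(187.5)), (322, np.float64(195.5)), (331, np.float64(197.5)), (340, np.float64(201.5))] [(295, np.float64(218.5)), (304, np.float64(215.5)), (313, np.float64(188.5)), (322, np.float64(213.5)), (331, np.float64(215.5)), (340, np.float64(220.5))]
ring depth z [193.3 195.1 197.  199.8 203.2 203.9 205.2 207.2 205.9 207.2 207.  206.3
 206.4 207.6 206.9 206.9]
207 (array([528.06240171, -16.76815842]), np.float64(1.1621510027152857)) (array([528.34877398,  40.64654422]), np.float64(1.5392577086861696))
210 (array([527.86672462, -16.16372249]), np.float64(1.146413149354643)) (array([528.10912841,  41.27615604]), np.float64(1.5085861312737607))
213 (array([527.66968964, -15.55847283]), np.float64(1.1335645526357034)) (array([527.86706834,  41.90557789]), np.float64(1.4779204406240742))
```

```bash
python3 - <<'E'
from ring import *
d=load('w2.png')
up=[];inn=[]
for c in list(range(288,311,2))+list(range(319,350,2)):
    col=np.nonzero(d['pixels'][192:253,c].max(1)<75)[0]+192
    k=a=col[0]
    while k in col:k+=1
    up.append((c,a-.5));inn.append((c,k-.5))
def f2(uv,z,r,y0):
    P=plane(d,uv,z);f=least_squares(lambda p:np.hypot(P[:,0]-p[0],P[:,1]-p[1])-r,[529,y0],loss='soft_l1',f_scale=.7);return f.x.round(1),f.fun.round(1)
print(f2(inn,206.5,22,-20));print(f2(up,188.5,29,-20))
# side view: hue/dark? struts/shaft bright below ring
b=load('s2.png');P=allcloud(b)
sub=P[150:185,300:335];pts=sub[(np.abs(sub[...,0]-530)<45)&(np.abs(sub[...,1]+20)<32)&(sub[...,2]>140)&(sub[...,2]<210)]
for z0 in range(140,210,10):
    q=pts[(pts[:,2]>=z0)&(pts[:,2]<z0+10)];print(z0,len(q),q.mean(0).round(1) if len(q) else '',np.ptp(q[:,0]).round() if len(q) else '')
E
```

```text
(array([529.4, -19.1]), array([ 0.5,  0.2, -0.4, -0.1, -0.2,  0.3, -0.1,  0. , -0.3, -0.1, -0.3,
        0.1, -0.1, -0. ,  0.1,  0.3,  0. ,  0.3,  0.1,  0. , -0. , -0. ,
        0. ,  0.2, -0.5, -0.2, -0.2,  0.3]))
(array([529.9, -20.5]), array([-0.1, -0.3, -0.4,  0.1,  0.2,  0.3, -0.1,  0.1, -0.2,  0.1, -0.2,
        0.2,  0. ,  0.1,  0.2,  0.4,  0. ,  0.3,  0. , -0.2, -0.3, -0.4,
        0.1,  0.1,  0.2, -0.2,  0. , -0.2]))
140 4 [529.1 -22.8 146.4] 3.0
150 13 [529.3 -24.  155.8] 9.0
160 3 [527.6 -23.9 162.1] 5.0
170 34 [526.9 -33.4 175.3] 30.0
180 37 [524.5 -29.  186.9] 69.0
190 128 [530.  -25.5 195.2] 72.0
200 149 [531.5 -25.3 204.5] 75.0
```

```bash
python3 -c "from h import *
need((529.4,23.2,187),15)"
python3 -m crank '[[50,0,5,-21,0,-0.005,0.005],[50,0,10,-42,0,-0.005,0.005],[50,7,10,-42,0,-0.005,0.005],[50,12,10,-42,0,-0.005,0.005],[50,12,10,-42,0,-0.005,0.005]]' 20
python3 - <<'E'
from ring import *
need((529.4,23.2,187),15)
d=snap('wrist','w3.png');b=snap('side','s3.png')
q=b['pixels'][110:200,270:360,::-1];w=d['pixels'][100:300,220:420,::-1]
cv2.imwrite('pics/v3.png',np.hstack([cv2.resize(w,(400,400)),cv2.resize(q,(400,400),interpolation=cv2.INTER_CUBIC)]))
E
```

```text
t 5.62 grasp [530.  -20.9 201.8] open 56.6 F [ 0.8  0.2 -0.7] jaw 14.9 tilt [-0.006  0.004]
NEED [ 14.9  10.  -43.6] [-0.002 -0.005  0.004]
time: 6.25
tcp_pos: [529.6, 22.1, 360.2]
ee_rot: [0.431, 0.561, -0.431, 0.561]
contact_force: [-0.3, -0.0, -2.1]
opening: 56.2
t 6.25 grasp [529.5  22.1 189.2] open 56.2 F [-0.3 -0.  -2.1] jaw 14.9 tilt [-0.001  0.   ]
NEED [ 2.2  0.1 -1.1] [-0.001 -0.     0.001]
```

View pics/v3.png

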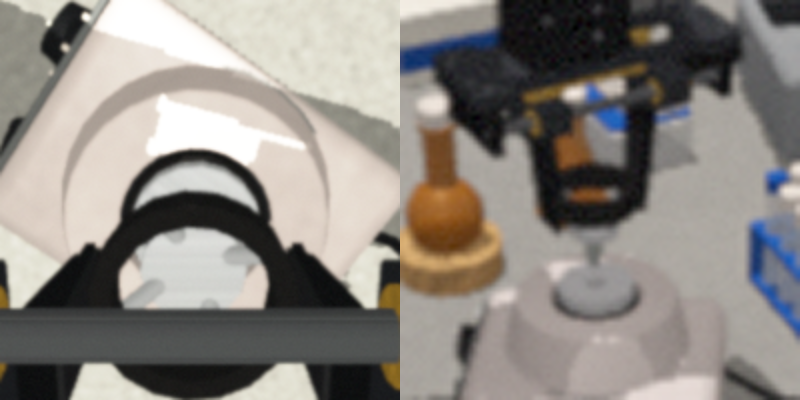

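The side half shows the shaft tip at crop (595,262), directly over the plate centre (595,292). The wrist half shows the ring level and centred left-right on the plate. Lowering gently.

```bash
python3 -m crank '[[50,4,0,-1,0,0,0],[50,8,0,-1,0,0,0],[50,12,0,-1,0,0,0],[50,15,0,-1,0,0,0]]' 20
python3 -m crank '[[50,2,0,0,0,0,0],[50,5,0,0,0,0,0],[50,5,0,0,0,0,0]]' 20
python3 -c "from ring import *
need((529.4,23.2,151.3),15)"
```

```text
time: 6.85
tcp_pos: [529.4, 23.9, 345.8]
ee_rot: [0.431, 0.561, -0.43, 0.561]
contact_force: [0.1, 0.5, -1.4]
opening: 56.7
time: 7.22
tcp_pos: [529.6, 23.7, 341.1]
ee_rot: [0.431, 0.56, -0.43, 0.562]
contact_force: [0.6, -0.8, -1.9]
opening: 56.4
t 7.22 grasp [529.9  23.6 170.1] open 56.4 F [ 0.6 -0.8 -1.9] jaw 15.0 tilt [ 0.002 -0.   ]
NEED [18.8 -0.4  0.4] [ 0.     0.001 -0.001]
```

```bash
python3 -m crank '[[50,4,0,0,0,0,0],[50,8,0,0,0,0,0],[50,12,0,0,0,0,0],[50,15,0,0,0,0,0],[50,15,0,0,0,0,0]]' 20
python3 -c "from ring import *
need((529.4,23.2,151.3),15)"
python3 -m crank '[[50,1,0,0,0,0,0],[50,2,0,0,0,0,0],[50,4,0,0,0,0,0],[50,4,0,0,0,0,0]]' 20
python3 -c "from ring import *
need((529.4,23.2,151.3),15)"
```

```text
time: 7.85
tcp_pos: [529.6, 23.7, 325.9]
ee_rot: [0.431, 0.561, -0.43, 0.562]
contact_force: [3.0, -3.5, -1.0]
opening: 56.4
t 7.85 grasp [529.9  23.6 154.9] open 56.4 F [ 3.  -3.5 -1. ] jaw 15.0 tilt [ 0.002 -0.   ]
NEED [ 3.6 -0.3  0.4] [ 0.     0.001 -0.001]
time: 8.35
tcp_pos: [529.7, 23.7, 322.3]
ee_rot: [0.431, 0.56, -0.43, 0.562]
contact_force: [0.6, -5.2, 2.1]
opening: 56.8
t 8.35 grasp [530.   23.7 151.3] open 56.8 F [ 0.6 -5.2  2.1] jaw 15.0 tilt [ 0.002 -0.   ]
NEED [ 0.  -0.4  0.4] [ 0.     0.001 -0.002]
```

```bash
python3 -m crank '[[50,0,0,0.7,0,0,0],[50,1,0,0.7,0,0,0],[50,2,0,0.7,0,0,0],[50,2,0,0.7,0,0,0]]' 20
python3 -c "from ring import *
need((529.4,23.2,151.3),15)
b=snap('side');P=allcloud(b);"

```

```text
time: 8.85
tcp_pos: [529.8, 23.4, 320.9]
ee_rot: [0.431, 0.561, -0.43, 0.561]
contact_force: [-1.6, -2.9, 5.6]
opening: 56.3
t 8.85 grasp [530.   23.5 149.9] open 56.3 F [-1.6 -2.9  5.6] jaw 15.0 tilt [0.001 0.001]
NEED [-1.4 -0.4  0. ] [ 0.    -0.    -0.001]
```

```bash
python3 -m crank '[[70,0,0,0,0,0,0],[95,0,0,0,0,0,0],[95,0,0,0,0,0,0],[95,0,0,0,0,0,0]]' 20
python3 -m crank '[[95,-20,0,0,0,0,0],[95,-60,0,0,0,0,0],[95,-100,0,10,0,0,0],[95,-100,0,45,0,0,0],[95,-100,0,45,0,0,0]]' 20
python3 - <<'E'
from ring import *
need((463,254,180),15)
d=snap('wrist','w4.png');b=snap('side','s4.png')
print(proj(d,[[529.6,23.5,156]]))
q=b['pixels'][130:220,270:360,::-1];w=d['pixels'][60:260,220:420,::-1]
cv2.imwrite('pics/v4.png',np.hstack([cv2.resize(w,(400,400)),cv2.resize(q,(400,400),interpolation=cv2.INTER_CUBIC)]))
E
```

```text
time: 9.4
tcp_pos: [529.6, 23.3, 319.8]
ee_rot: [0.431, 0.561, -0.43, 0.561]
contact_force: [-0.4, 0.5, 0.2]
opening: 90.6
time: 10.02
tcp_pos: [541.6, -21.5, 422.6]
ee_rot: [0.432, 0.559, -0.43, 0.562]
contact_force: [-0.2, 0.3, 0.1]
opening: 95.2
t 10.03 grasp [542.3 -21.6 251.6] open 95.2 F [-0.2  0.3  0.1] jaw 14.9 tilt [ 0.004 -0.   ]
NEED [  71.2   -5.5 -286.6] [-0.002  0.001 -0.004]
[[315.0655978  153.13446079]]
```

View pics/v4.png

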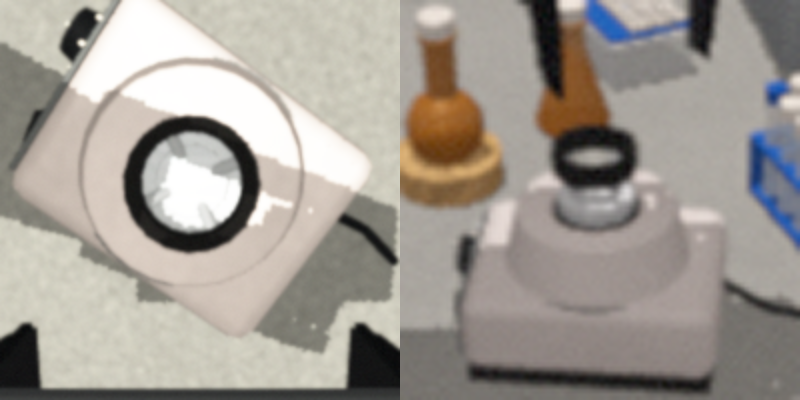

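Both halves show the cradle upright, centred and on the plate. Checking its height and centre by numbers, and re-measuring the ring for the flask.

```bash
python3 - <<'E'
from ring import *
d=load('w4.png');x0,x1,y0,y1=275,355,110,192
m=(d['pixels'].max(2)[y0:y1,x0:x1]<60).astype(np.uint8)
cs,h=cv2.findContours(m,cv2.RETR_CCOMP,cv2.CHAIN_APPROX_NONE)
cs=sorted(cs,key=len)[-2:]
for c in cs:
    uv=np.array(cv2.fitEllipse(c)[0])+[x0,y0];W=plane(d,c.reshape(-1,2)+[x0,y0],156);print(len(c),uv,plane(d,uv,156),np.ptp(W,axis=0)[:2])
P=allcloud(d)[y0:y1,x0:x1];z=P[...,2][cv2.erode(m,np.ones((3,3)))>0];print('ring z',np.percentile(z,[10,25,50,75,90]).round(1))
pl=allcloud(d); 
E
python3 -m crank '[[95,-3,-1,-60,0,0,0],[95,-3,-2,-120,0,0,0],[95,-3,-3,-165,0,0,0],[95,-3,-4,-200,0,0,0],[95,-3,-4,-200,0,0,0]]' 20
python3 - <<'E'
from ring import *
need((463,254,109),15)
d=snap('wrist','w5.png');a=snap('side','s5.png')
print(proj(d,[[463,254,149],[463,254,105]]))
E
```

```text
148 [315.39864349 150.68723679] [[529.351822    25.52113004 156.        ]] [44.15940305 43.99349289]
186 [315.22412872 151.51676178] [[529.38631848  24.82371663 156.        ]] [54.85651362 54.80701508]
ring z [155.4 155.9 156.4 156.8 157.2]
time: 10.75
tcp_pos: [484.4, 174.2, 423.0]
ee_rot: [0.429, 0.562, -0.429, 0.562]
contact_force: [0.6, 0.1, 0.7]
opening: 95.2
t 10.75 grasp [484.4 174.2 252. ] open 95.2 F [0.6 0.1 0.7] jaw 15.3 tilt [0.    0.001]
NEED [143.1   0.4 -82.6] [ 0.005 -0.    -0.   ]
[[316.80515314 109.37693898]
 [316.73193206 112.48226884]]
```

View pics/w5.png

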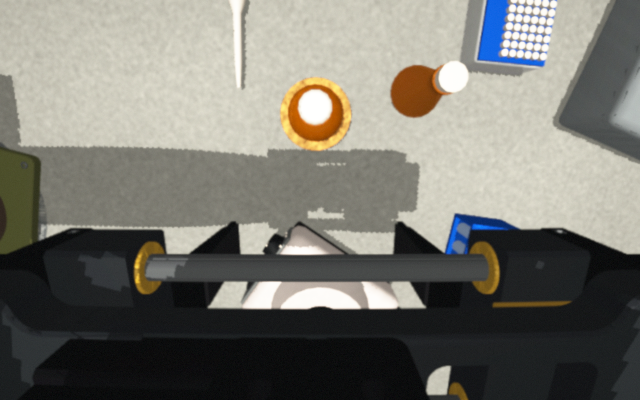

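The ring top is at 156 mm, as expected for fully home. The wrist view shows the stopper of the round flask at (315,107) and the conical flask at (453,77), well clear of the fingers.

```bash
python3 - <<'E'
from ring import *
d=load('w5.png');x0,x1,y0,y1=290,342,80,134
m=(d['pixels'].min(2)[y0:y1,x0:x1]>190).astype(np.uint8)
c=max(cv2.findContours(m,0,1)[0],key=len);e=cv2.fitEllipse(c);print(e,plane(d,np.array(e[0])+[x0,y0],149))
x0,x1,y0,y1=270,365,65,160
q=d['pixels'][y0:y1,x0:x1].astype(int);m=((q[...,0]-q[...,2])>50).astype(np.uint8)
c=max(cv2.findContours(m,0,1)[0],key=len);e=cv2.fitEllipse(c);print(e,plane(d,np.array(e[0])+[x0,y0],20))
E
```

```text
((24.52805519104004, 26.503808975219727), (31.672283172607422, 33.28883743286133), 2.4859964847564697) [[460.57234047 255.71736292 149.        ]]
((45.256587982177734, 48.525081634521484), (70.88402557373047, 73.3820571899414), 177.1041717529297) [[460.39017564 256.96613612  20.        ]]
```

```bash
python3 -m crank '[[95,0,-1.5,-50,0,0,0],[95,0,-1.5,-84.4,0,0,0],[95,50,-1.5,-84.4,0,0,0],[95,100,-1.5,-84.4,0,0,0],[95,140,-1.5,-84.4,0,0,0]]' 20
python3 -m crank '[[95,2,0,0,0,0,0],[60,2,0,0,0,0,0],[20,2,0,0,0,0,0],[20,2,0,0,0,0,0],[20,2,0,0,0,0,0]]' 20
python3 -m crank '[[20,0,0,0,0,0,0],[20,0,0,0,0,0,0],[20,0,0,0,0,0,0]]' 45
python3 -c "from h import *
need((460.7,255.2,108),15)"
```

```text
time: 11.48
tcp_pos: [462.4, 251.9, 281.0]
ee_rot: [0.431, 0.561, -0.431, 0.561]
contact_force: [0.5, -0.1, 0.7]
opening: 95.1
time: 12.1
tcp_pos: [462.7, 253.1, 282.2]
ee_rot: [0.431, 0.561, -0.43, 0.562]
contact_force: [-0.5, 0.6, -0.0]
opening: 60.5
time: 12.48
tcp_pos: [462.4, 253.0, 281.1]
ee_rot: [0.431, 0.561, -0.43, 0.561]
contact_force: [-0.5, -0.2, 0.2]
opening: 30.5
t 12.47 grasp [462.5 253.1 110.1] open 30.5 F [-0.5 -0.2  0.2] jaw 15.0 tilt [0.001 0.   ]
NEED [ 2.1 -1.1 -2.5] [ 0.     0.    -0.001]
```

```bash
python3 -m crank '[[29,2,-1,-2.5,0,0,0],[20,2,-1,-2.5,0,0,0],[20,2,-1,-2.5,0,0,0],[20,2,-1,-2.5,0,0,0],[20,2,-1,-2.5,0,0,0]]' 45
python3 -c "from h import *
need((460.7,255.2,108),15)"
```

```text
time: 13.1
tcp_pos: [461.5, 255.1, 280.9]
ee_rot: [0.431, 0.56, -0.43, 0.562]
contact_force: [-1.2, -4.0, 7.5]
opening: 29.7
t 13.1 grasp [462.  255.  109.9] open 29.7 F [-1.2 -4.   7.5] jaw 15.0 tilt [ 0.003 -0.001]
NEED [ 1.9 -0.7 -0.3] [ 0.001  0.001 -0.003]
```

Opening is stuck at 29.7 mm, but the neck is 26. The pads may be on the collar. Looking.

```bash
python3 -c "from h import *
b=snap('side','s6.png');print(proj(b,[[462,255,110],[462,255,91]]))
cv2.imwrite('pics/v6.png',cv2.resize(b['pixels'][100:190,230:330,::-1],(800,600),interpolation=cv2.INTER_CUBIC))"
```

```text
[[278.402573   142.77284959]
 [278.828286   147.68082745]]
```

View pics/v6.png

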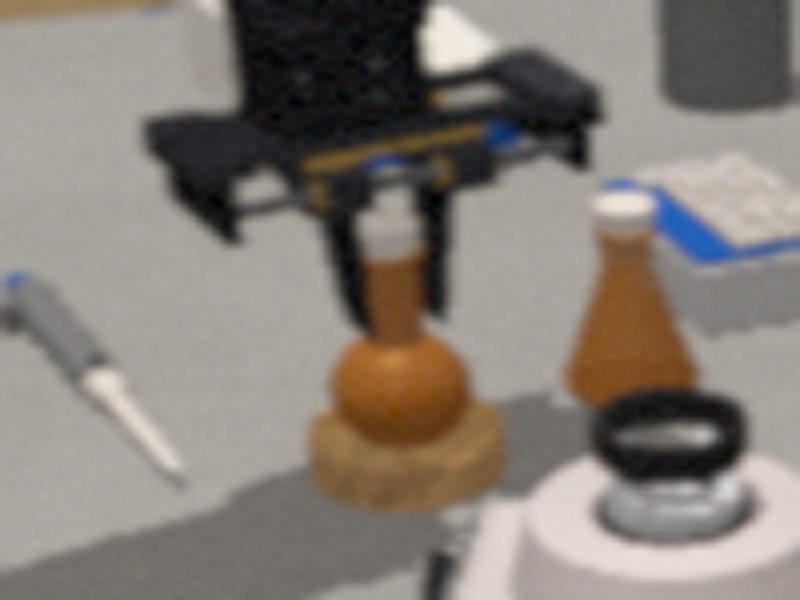

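The picture shows the flask upright in the cork. The finger tips end just above the bulb at crop row 318, and the white collar (bottom edge near row 255) is between the upper parts of the fingers. So I open, go 5 mm lower and grip again.

```bash
python3 -m crank '[[50,0,0,0,0,0,0],[50,0,0,0,0,0,0],[50,3,0,0,0,0,0],[50,6,0,0,0,0,0],[50,6,0,0,0,0,0]]' 20
python3 -c "from h import *
need((460.9,255.2,104),15)"
python3 -m crank '[[20,0,0,0,0,0,0],[20,0,0,0,0,0,0],[20,0,0,0,0,0,0],[20,0,0,0,0,0,0],[20,0,0,0,0,0,0]]' 20
python3 -c "from h import *
need((460.9,255.2,104),15)"
```

```text
time: 13.78
tcp_pos: [460.6, 255.1, 272.5]
ee_rot: [0.43, 0.561, -0.43, 0.561]
contact_force: [0.3, -0.1, 0.7]
opening: 50.2
t 13.78 grasp [460.6 255.1 101.5] open 50.2 F [ 0.3 -0.1  0.7] jaw 15.0 tilt [-0. -0.]
NEED [-2.5  0.3  0. ] [0. 0. 0.]
time: 14.4
tcp_pos: [460.9, 255.2, 273.3]
ee_rot: [0.431, 0.561, -0.43, 0.561]
contact_force: [0.5, -0.4, 1.1]
opening: 29.6
t 14.4 grasp [461.1 255.3 102.3] open 29.6 F [ 0.5 -0.4  1.1] jaw 15.0 tilt [0.001 0.   ]
NEED [-1.7  0.  -0. ] [ 0.    -0.    -0.001]
```

```bash
python3 -m crank '[[20,-2,0,0,0,0,0],[20,-2,0,0,0,0,0],[20,-2,0,0,0,0,0]]' 20
python3 -c "from h import *
need((460.9,255.2,104),15)
b=snap('side','s7.png');d=snap('wrist','w7.png')
w=cv2.resize(d['pixels'][150:350,200:440,::-1],(480,400));q=cv2.resize(b['pixels'][110:190,250:310,::-1],(300,400),interpolation=cv2.INTER_CUBIC)
cv2.imwrite('pics/v7.png',np.hstack([w,q]))"
```

```text
time: 14.78
tcp_pos: [460.7, 255.1, 275.0]
ee_rot: [0.431, 0.561, -0.43, 0.561]
contact_force: [0.4, -0.5, -2.3]
opening: 29.5
t 14.78 grasp [460.8 255.1 104. ] open 29.5 F [ 0.4 -0.5 -2.3] jaw 15.0 tilt [0.001 0.   ]
NEED [ 0.   0.2 -0. ] [ 0.     0.    -0.001]
```

View pics/v7.png

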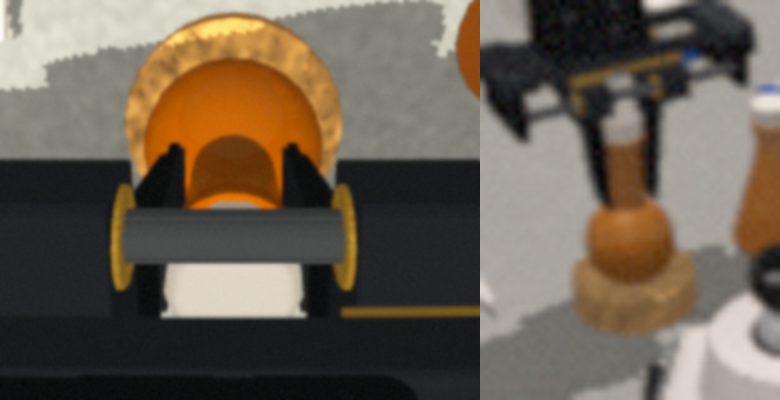

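The wrist half shows both fingers flat on the 30 mm collar (white block at crop (235,290)), with a small gap to the neck below. The fingers are flush above the pads, so the collar takes the grip. It is part of the flask and well centred, so I keep this grip, harder, and test it by lifting.

```bash
python3 -m crank '[[20,0,0,0,0,0,0],[20,0,0,0,0,0,0],[20,0,0,0,0,0,0]]' 45
python3 -m crank '[[20,-8,0,0,0,0,0],[20,-25,0,0,0,0,0],[20,-60,0,0,0,0,0],[20,-100,0,0,0,0,0],[20,-100,0,0,0,0,0]]' 45
python3 -c "from h import *
need((500,130,275),15)
b=snap('side','s8.png');print(proj(b,[[461,255,204],[461,255,155]]))
cv2.imwrite('pics/v8.png',cv2.resize(b['pixels'][70:190,220:340,::-1],(480,480),interpolation=cv2.INTER_CUBIC))"
```

```text
time: 15.25
tcp_pos: [460.8, 255.2, 275.2]
ee_rot: [0.431, 0.561, -0.43, 0.561]
contact_force: [0.1, 0.0, -1.2]
opening: 29.6
time: 15.88
tcp_pos: [461.7, 255.6, 381.1]
ee_rot: [0.434, 0.559, -0.427, 0.563]
contact_force: [0.8, -0.6, -1.8]
opening: 29.0
t 15.88 grasp [463.5 256.3 210.1] open 29.0 F [ 0.8 -0.6 -1.8] jaw 15.0 tilt [0.01  0.004]
NEED [-65.1   5.1 131.1] [ 0.    -0.001 -0.011]
[[275.89189803 117.2261906 ]
 [277.0711288  130.83921543]]
```

View pics/v8.png

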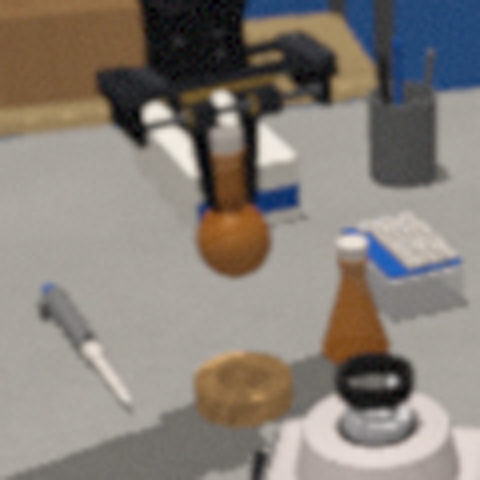

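The lift held: flask upright between the fingers (bulb at crop (233,240)), with the cork ring still in place at (243,390). Carrying it over the cradle.

```bash
python3 -m crank '[[20,-30,0,0,0,-0.001,-0.011],[20,-60,2,30,0,-0.001,-0.011],[20,-63,5,80,0,-0.001,-0.011],[20,-63,5,130,0,-0.001,-0.011],[20,-63,5,150,0,-0.001,-0.011]]' 45
python3 -c "from h import *
need((529.7,24,262),15)"
```

```text
time: 16.55
tcp_pos: [504.5, 109.4, 436.6]
ee_rot: [0.427, 0.563, -0.435, 0.558]
contact_force: [0.3, -0.1, -1.8]
opening: 29.0
t 16.55 grasp [502.4 108.7 265.6] open 29.0 F [ 0.3 -0.1 -1.8] jaw 14.9 tilt [-0.012 -0.004]
NEED [ 3.7  2.5 89. ] [-0.002  0.001  0.013]
```

```bash
python3 -m crank '[[20,1,1,40,0,0,0.012],[20,2,2,75,0,0,0.012],[20,2,2.5,89,0,0,0.012],[20,2,2.5,89,0,0,0.012],[20,2,2.5,89,0,0,0.012]]' 45
python3 - <<'E'
from h import *
need((529.7,24,235),15)
b=snap('side','s9.png');d=snap('wrist','w9.png')
w=cv2.resize(d['pixels'][150:350,200:440,::-1],(480,400));q=cv2.resize(b['pixels'][100:200,270:345,::-1],(300,400),interpolation=cv2.INTER_CUBIC)
cv2.imwrite('pics/v9.png',np.hstack([w,q]))
x=proj(b,[[529.7,24,147],[529.7,24,205]]);print(x)
px=b['pixels'].astype(int);m=((px[...,0]-px[...,2])>50);m[:,:290]=0;m[:,340:]=0;m[:115]=0;m[165:]=0
for v in range(118,165,3):
    u=np.nonzero(m[v])[0]; print(v,(u.min(),u.max(),(u.min()+u.max())/2) if len(u) else '',end='; ')
E
```

```text
time: 17.18
tcp_pos: [529.6, 27.0, 435.9]
ee_rot: [0.431, 0.561, -0.43, 0.562]
contact_force: [-0.2, 0.4, -1.2]
opening: 28.7
t 17.18 grasp [529.8  27.  264.9] open 28.7 F [-0.2  0.4 -1.2] jaw 15.1 tilt [0.001 0.   ]
NEED [29.9 -0.7  2.9] [ 0.001  0.    -0.001]
[[312.8908895  164.84402076]
 [312.41674913 147.14439724]]
118 (np.int64(316), np.int64(316), np.float64(316.0)); 121 (np.int64(309), np.int64(316), np.float64(312.5)); 124 (np.int64(309), np.int64(316), np.float64(312.5)); 127 (np.int64(310), np.int64(316), np.float64(313.0)); 130 (np.int64(309), np.int64(316), np.float64(312.5)); 133 (np.int64(310), np.int64(313), np.float64(311.5)); 136 (np.int64(305), np.int64(319), np.float64(312.0)); 139 (np.int64(303), np.int64(321), np.float64(312.0)); 142 (np.int64(302), np.int64(322), np.float64(312.0)); 145 (np.int64(302), np.int64(322), np.float64(312.0)); 148 (np.int64(303), np.int64(321), np.float64(312.0)); 151 (np.int64(302), np.int64(320), np.float64(311.0)); 154 (np.int64(301), np.int64(316), np.float64(308.5)); 157 (np.int64(301), np.int64(316), np.float64(308.5)); 160 (np.int64(290), np.int64(305), np.float64(297.5)); 163 (np.int64(290), np.int64(292), np.float64(291.0));
```

View pics/v9.png

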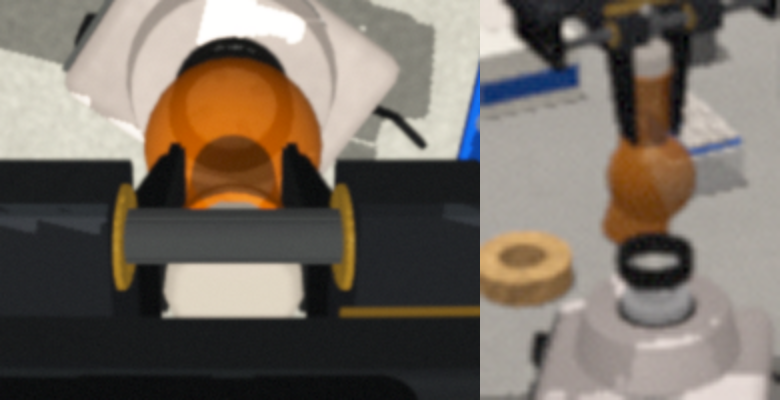

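```bash
python3 - <<'E'
from ring import *
d=load('w9.png');P=allcloud(d);px=d['pixels'].astype(int)
m=((px[...,0]-px[...,2])>50)
Z=P[...,2];m&=(Z>180)&(Z<245);m[:178]=0;m[240:]=0
m=cv2.erode(m.astype(np.uint8),np.ones((3,3)))>0
Q=P[m];print(len(Q),Q.mean(0))
f=least_squares(lambda p:np.linalg.norm(Q-p,axis=1)-32,[530,27,212],loss='soft_l1',f_scale=1.);print('bulb',f.x.round(1),np.abs(f.fun).mean())
# silhouette centre at bulb
b=load('s9.png');g=b['pixels'].max(2)
mm=np.zeros_like(g);mm[157:171,303:326]=g[157:171,303:326]<60
v,u=np.nonzero(mm);print('ring side',(u.min()+u.max())/2,(v.min()+v.max())/2)
for n,uv,z in[('ring',((u.min()+u.max())/2,(v.min()+v.max())/2),147),('bulb',(312.,143.5),f.x[2])]:print(n,plane(b,uv,z))
need((0,0,0),15)
E
```

```text
2746 [524.88087793  45.63044085 233.33676662]
bulb [529.6  27.7 214. ] 0.3574245167421424
ring side 313.5 164.5
ring [[531.84354112  25.39749264 147.        ]]
bulb [[529.84095491  28.79775187 214.00280743]]
t 17.27 grasp [529.9  27.1 265.2] open 29.1 F [-0.   0.1 -0.3] jaw 15.1 tilt [ 0.002 -0.   ]
NEED [ 264.1 -518.9 -111.8] [ 0.002  0.001 -0.002]
```

```bash
python3 -m crank '[[20,0,0,3.2,0,0,0],[20,10,0,3.2,0,0,0],[20,20,0,3.2,0,0,0],[20,28,0,3.2,0,0,0],[20,28,0,3.2,0,0,0]]' 45
python3 -c "from h import *
need((530.9,24.1,230),15)"
python3 -m crank '[[20,2,0,0,0,0,0],[20,4,0,0,0,0,0],[20,6,0,0,0,0,0],[20,6,0,0,0,0,0]]' 45
python3 -c "from h import *
need((530.9,24.1,230),15)"
```

```text
time: 17.9
tcp_pos: [530.4, 23.1, 406.8]
ee_rot: [0.43, 0.561, -0.431, 0.561]
contact_force: [0.8, -0.0, -1.7]
opening: 29.0
t 17.9 grasp [530.4  23.1 235.8] open 29.0 F [ 0.8 -0.  -1.7] jaw 15.0 tilt [-0. -0.]
NEED [ 5.8  0.7 -0.8] [0. 0. 0.]
time: 18.4
tcp_pos: [530.7, 23.1, 402.3]
ee_rot: [0.431, 0.56, -0.43, 0.562]
contact_force: [-0.2, -0.2, -1.9]
opening: 29.0
t 18.4 grasp [531.   23.  231.3] open 29.0 F [-0.2 -0.2 -1.9] jaw 15.0 tilt [ 0.002 -0.   ]
NEED [ 1.3  0.5 -0.9] [ 0.     0.001 -0.002]
```

```bash
python3 -m crank '[[20,1,0,-0.5,0,0,0],[20,2,0,-0.5,0,0,0],[20,3,0,-0.5,0,0,0],[20,3,0,-0.5,0,0,0]]' 45
python3 -m crank '[[20,1,0,0,0,0,0],[20,2,0,0,0,0,0],[20,3,0,0,0,0,0],[20,3,0,0,0,0,0]]' 45
python3 -c "from h import *
need((530.9,24.1,230),15)"
```

```text
time: 18.9
tcp_pos: [530.8, 23.6, 400.1]
ee_rot: [0.431, 0.56, -0.43, 0.562]
contact_force: [-0.5, -0.7, 4.5]
opening: 29.1
time: 19.4
tcp_pos: [530.8, 23.6, 397.3]
ee_rot: [0.431, 0.56, -0.43, 0.562]
contact_force: [-1.2, -0.5, 5.8]
opening: 28.9
t 19.4 grasp [531.5  23.5 226.3] open 28.9 F [-1.2 -0.5  5.8] jaw 15.0 tilt [ 0.004 -0.001]
NEED [-3.7  0.2 -0.5] [ 0.     0.002 -0.004]
```

```bash
python3 -m crank '[[20,1,0,0,0,0,0],[20,2,0,0,0,0,0],[20,3,0,0,0,0,0],[20,3,0,0,0,0,0]]' 45
python3 -m crank '[[20,1,0,0,0,0,0],[20,2,0,0,0,0,0],[20,3,0,0,0,0,0],[20,3,0,0,0,0,0]]' 45
python3 -c "from h import *
need((530.9,24.1,230),15)"
```

```text
time: 19.9
tcp_pos: [530.9, 23.6, 394.8]
ee_rot: [0.431, 0.56, -0.43, 0.562]
contact_force: [-1.1, 0.3, 8.4]
opening: 28.9
time: 20.4
tcp_pos: [531.1, 23.5, 393.2]
ee_rot: [0.431, 0.559, -0.429, 0.563]
contact_force: [-3.3, -0.6, 11.9]
opening: 29.1
t 20.4 grasp [532.1  23.4 222.2] open 29.1 F [-3.3 -0.6 11.9] jaw 15.0 tilt [ 0.006 -0.001]
NEED [-7.8  0.  -0.6] [ 0.     0.002 -0.005]
```

```bash
python3 -m crank '[[20,0,0,0,0,0,0],[20,0,0,0,0,0,0],[20,0,0,0,0,0,0]]' 45
python3 - <<'E'
from ring import *
d=snap('wrist','w10.png');P=allcloud(d);px=d['pixels'].astype(int);Z=P[...,2]
m=((px[...,0]-px[...,2])>50)&(Z>140)&(Z<200)&(np.hypot(P[...,0]-530,P[...,1]-24)<40);m[240:]=0
m=cv2.erode(m.astype(np.uint8),np.ones((3,3)))>0
Q=P[m];f=least_squares(lambda p:np.linalg.norm(Q-p,axis=1)-32,[530,25,172],loss='soft_l1',f_scale=1.);print('bulb',len(Q),f.x.round(1),np.abs(f.fun).mean())
for n in('w10.png','w4.png'):
    d=load(n);P=allcloud(d);px=d['pixels'];r=np.hypot(P[...,0]-529.5,P[...,1]-24.5)
    k=(px.max(2)<60)&(r<29)&(r>22)&(P[...,2]>135)&(P[...,2]<170);k[240:]=0
    q=P[k];print(n,'ring',k.sum(),np.percentile(q[:,2],[50,80,95]).round(1))
b=snap('side','s10.png');g=b['pixels'].max(2)
for n in('s9.png','s10.png'):
    b=load(n);g=b['pixels'].max(2).astype(int)[155:180,303:326];v,u=np.nonzero(g<60);P=allcloud(b)[155:180,303:326][g<60];print(n,u.min()+303,u.max()+303,v.min()+155,v.max()+155,len(u),np.median(P,axis=0).round(1))
    px=b['pixels'].astype(int);m=((px[...,0]-px[...,2])>50)
    print([(r,np.nonzero(m[r,300:326])[0].min()+300,np.nonzero(m[r,300:326])[0].max()+300) for r in(136,142,146,150,154,157)if m[r,300:326].any()])
need((0,0,0),15)
E
```

```text
time: 20.78
tcp_pos: [531.1, 23.5, 393.2]
ee_rot: [0.431, 0.559, -0.429, 0.563]
contact_force: [-2.8, 0.1, 11.6]
opening: 29.2
bulb 2539 [531.8  23.7 171.2] 0.3394816782253426
w10.png ring 140 [143.6 147.  148.3]
w4.png ring 1293 [156.3 156.9 157.4]
s9.png 305 322 159 171 151 [529.5   8.1 150.4]
[(136, np.int64(305), np.int64(319)), (142, np.int64(302), np.int64(322)), (146, np.int64(303), np.int64(322)), (150, np.int64(303), np.int64(320)), (154, np.int64(301), np.int64(316)), (157, np.int64(301), np.int64(316))]
s10.png 305 322 166 174 85 [526.2  -1.7 143.2]
[(136, np.int64(311), np.int64(317)), (142, np.int64(311), np.int64(317)), (146, np.int64(304), np.int64(317)), (150, np.int64(303), np.int64(321)), (154, np.int64(301), np.int64(323)), (157, np.int64(301), np.int64(324))]
t 20.88 grasp [532.   23.4 222.2] open 29.1 F [-2.5 -1.  11.6] jaw 15.0 tilt [ 0.006 -0.001]
NEED [ 219.2 -520.2 -115.3] [ 0.     0.002 -0.005]
```

```bash
python3 -c "from h import *
print(bot.close_job());s=bot.get_state();print(s['time'],s['contact_force'],s['opening'])"
```

```text
the job is handed in; nothing more can be done
None
the job is handed in; nothing more can be done
```

I put the cradle into the mixer's drive plate and let go of it. I then set the round flask in it and pressed the plate down to about its stop. I handed the job in at about 21 s, still gripping and pressing; no verdict was reported.

**Last checks**
- **Cradle:** after I released it, the ring's top was at 156 mm, as it should be with the shoulder fully home. It dropped about 8 mm when pressed.
- **Flask:** the bulb centre measured (531.8, 23.7, 171.2) mm, about 8 mm below its unpressed seated height of 179 mm. That is within 1–2.5 mm of the ring's axis.
- **Push and tilt:** the upward force on the tool was 11.6 N, with about 3 N sideways. The gripper was tilted only 0.006 rad.

**What failed or disagreed**
- **Grip is on the collar:** two tries at the neck stopped at 29.6 mm instead of 26. The fingers were on the 30 mm collar, so I kept that grip at 45 N. It did not slip when lifting or pressing.
- **Camera disagreement:** the side and wrist cameras differed by about 2 mm on the ring's position.
- **Not seen at the end:** my picture views were used up, so the final pressed state was checked by measurement only. I also made no final check that the bystanders had not moved. The last pictures showed the cork ring and conical flask standing.

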